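# Ready the soldering corner of a jeweller's bench

### The job

Make the soldering board ready: first put away the steel pipe lying across the board by pressing it down into the forked clip until it is fully home under the sprung jaw. Then set the brick-shaped soldering block on the board, snug in the corner formed by the two steel strips, touching both, with its long side along the longer strip. The block is brittle, so do not drop or ram it, and leave the other things on the bench where they are.

Things in the scene. Friction and masses are not known exactly. Their poses are not given: they have to be found in the camera images.
- board: Fixed grey heatproof board, 200 (x) x 160 (y) x 12 mm, on the left or right of the bench. Origin: centre of its underside. Along its +x and +y edges stand dark steel strips, 8 mm wide, 10 mm above the board's face (top 22 mm above the bench), flush with its outer edges. The +y strip is the longer (200 mm) and runs along x.
- corner (a point): Inner corner of the two strips, at the height of the board's upper face (12 mm above the bench); axes are the board's. The free board lies towards -x and -y. The block in place has its centre 50 mm from it along -x and 25 mm along -y.
- block: Loose pale soldering block (a small brick) with scorch marks, 100 (x) x 50 (y) x 40 (z) mm, about 0.3 kg. Origin: centre of its underside. Either end may point either way. It starts on the bench.
- pipe: Loose straight steel pipe along its x, 12 mm in diameter, with a 16 mm cubic nut round each end (from 69 to 85 mm either side of the middle); about 90 g. Starts lying on the board, held 2 mm clear of its face by the nuts. Origin: mid-length, 8 mm below the axis. Either end may point either way.
- pipe_mid (a point): Middle of the pipe, on its axis; its axes are the pipe's.
- clip: Fixed steel clip, base 130 (x) x 70 (y) x 8 mm; origin: centre of underside. Two forks, 10 mm thick, at x = -39 and 39 mm hold the pipe along x: slots open upward, 14 mm wide, centred on y = 0, floor 30 mm high; -y wall to 60 mm, flared to 68; +y wall to 40. Jaw noses just outside the forks, at x = -50.5 and 50.5. Between the forks 68 mm are free for fingers, down to a cross pin 18 mm high.
- seat (a point): Where the middle of the pipe's axis lies when it is home: on the clip's mid-plane, 36 mm above the bench; axes are the clip's.
- jaw (a joint): Angle (rad) of the sprung jaw: one piece with two noses, on a pin along x at y = 6, 14 mm high. At 0 it is shut: noses reach over the slots from +y, undersides 44.5 mm high, sloping up and outward to 65 mm. The pipe, pushed down with about 10 N, swings it outward (about +0.15); it then springs shut over the pipe.
- mug: A bystander to leave alone: green glass mug, 72 mm wide, 75 mm high; origin: centre of underside.
- jar: A bystander to leave alone: amber glass jar, 48 mm wide, 60 mm high; origin: centre of underside.
- hammer: A bystander to leave alone: hammer lying down, 200 mm long, handle to its -x; origin: its middle, on the bench.
- brush: A bystander to leave alone: brush lying down, handle to its -x; origin: its middle, on the bench.
- ring0: A bystander to leave alone: white ring blank standing on its end, 22 mm wide, 13 mm high; origin: centre of underside.
- ring1: A bystander to leave alone: white ring blank standing on its end, 22 mm wide, 13 mm high; origin: centre of underside.
- ring2: A bystander to leave alone: white ring blank standing on its end, 22 mm wide, 13 mm high; origin: centre of underside.
Not all that is in view belongs to the job. Of the things shaped like the block, the white one is meant.

How it is judged:
By the outcome, as a careful person would: the job done as asked, in the order asked, and still so for the second after the job is handed in, with the robot touching nothing.
It also fails if it takes over 67 s, if anything falls off the work surface, if the arm or the gripper's body presses on something with over 40 N, if the wrist force passes 120 N, or if a joint passes its speed limit or range.

### The arm

A 6-joint arm with a two-finger parallel gripper is mounted at the origin on the work surface. World frame = base frame: x ahead of the robot, y to its left, z up, the work surface at z = 0. Lengths are in m, angles in rad, forces in N, time in s.
With the tool pointing down it reaches from about 0.275 to 0.825 m from the base axis. Payload 4.9 kg.
Tool frame: the origin (TCP) lies midway between the tips of the shut fingers; the grasp point (between the pads) lies 19 mm behind it (grip_point_offset is the distance from the TCP to the grasp point, in m); z points along the fingers, y is the line along which they close (so a half turn about z gives the same grasp; the last joint's range is limited). The gripper opens to 85 mm and grips with 20 to 120 N. Pads are 22 mm wide; open, the fingers measure 114 mm over their backs; the gripper's body (76 mm by 85 mm) begins 54 mm behind the grasp point. The pads swing forward as they close: fully open they stand 13 mm farther back than shut.
Start: joints at [1.155, 0.326, -0.193, 1.052, 0, 1.437], TCP at [0.153, 0.528, 0.231] pointing down, gripper open.
Joint ranges: [-2.65, 2.65], [-0.97, 1.79], [-1.3, 1.35], [-1.93, 2.1], [-1.47, 1.37], [-3.14, 3.14]. Speed limits (rad/s): [2.57, 2.57, 3.14, 3.14, 3.14, 3.14].

### API

Orientations are given as a rotation vector (axis times angle).
In Python, from cell import * gives the robot as it stands. Calls block until the motion is done:
- movep(position, orientation): joint-space move of the TCP to a pose.
- move_l(position, velocity=0.15, rot=None, until_force=None): straight line of the TCP; rot=None keeps the orientation; velocity is the mean speed in m/s. With until_force (N) it stops when the force on the tool has changed by that much, and returns True; else False.
- set_joints(angles): joint-space move.
- let_go() and grab(newtons=None): open the fingers fully, or close them until they stop; newtons is the grip in N (None keeps the last).
- sleep(seconds).
- ik(position, orientation): joint angles nearest the present ones, or None.
- get_state(): the state.
- grab_frame(name): name is "side" or "top" or "wrist"; returns a dict with "img" (400x640x3 uint8, red, green, blue), "fx", "fy", "cx", "cy" (pixels), "k1" (the pictures are not rectified: a ray, as slopes to the right and down, at radius r is drawn at 1 + k1 r^2 times it, then the intrinsics apply), "cam_to_world" (4x4, takes a point from camera to world coordinates); the wrist camera has in their place "T_tool_cam" (4x4, takes a point from camera to tool coordinates, whose origin is the TCP and whose axes are the flange's). Camera axes: x right, y down, z forward; pixel columns grow to the right and rows downward; lengths in m; the calibration is good to about 2 mm. A picture is of the moment at which its call begins: read the wrist's pose just before it. There is no depth.
A pose or a line that the arm cannot do raises MotionError and nothing moves.
- sign_off(): hands the job in; it is judged then, once.
Trained networks look in the newest picture that a camera, given by its name, has taken for a name from the list of things; names that differ only in an ending like _2 or _b are one class to them, and where a whole thing is asked for, a point or a joint stands for the part that bears it (a point fixed in the world has none). Each returns a list of dicts, best first, with "score" (0 to 1); they miss things now and then, are a little off and sometimes report something else, mostly with a low value. They report only what shows in the picture. A call takes as long as a camera call. They do not tell look-alikes from the thing itself.
- spot_in(camera, name): "centre" ([column, row] in pixels, amid what is visible of it).
- silhouettes(camera, name): "mask" (400x640 bool, what is visible of it) and "centre" ([column, row] in pixels, amid what is visible of it).
- tip_of(camera, name): "centre" ([column, row] in pixels: a listed point, or the origin of a listed thing).
The state is a dict: "clock": time; "q": joint angles; "joint_velocities": joint speeds; "tau": joint torques, N m; "position": TCP position; "eef_rot": TCP orientation; "contact_force": force on the tool from outside, world axes, zero at the start; "wrist_torque": the same for the moment, N m; "finger_gap": opening from 0.0 (shut) to 1.0 (fully open); "grasp_force": force on a finger pad.
Only numpy, scipy, OpenCV 4.12 (cv2) and the standard library are available. Lean on these libraries where they do the work, as an engineer would, in place of code of your own. Each camera call takes 0.05 s, during which the arm holds its last target. There are 200 camera calls.

## Working session

There is one attempt and no reset: what is moved stays moved. The work goes in short steps, each a Python script; the robot and the scene stay as the last script left them, time stands still between calls to the robot, and variables do not carry over. Pictures are saved under pics/ and viewed, at most 12 in all, crops included, and the job is handed in when it is done.

```bash
ls; mkdir -p pics; cat > h.py <<'E'
from cell import *
import numpy as np, cv2
from scipy.spatial.transform import Rotation as R
def ray(f,px,T=None):
    K=np.array([[f['fx'],0,f['cx']],[0,f['fy'],f['cy']],[0,0,1.]])
    u=cv2.undistortPoints(np.array(px,float).reshape(-1,1,2),K,np.array([f['k1'],0,0,0.])).reshape(-1,2)
    # k1 model: drawn = ray*(1+k1 r^2) same as OpenCV
    T=np.array(f['cam_to_world']) if T is None else T
    d=np.c_[u,np.ones(len(u))]@T[:3,:3].T
    return T[:3,3],d
def onz(f,px,z,T=None):
    o,d=ray(f,px,T); return o+d*((z-o[2])/d[:,2])[:,None]
def wristT(f,s):
    T=np.eye(4);T[:3,:3]=R.from_rotvec(s['eef_rot']).as_matrix();T[:3,3]=s['position'];return T@np.array(f['T_tool_cam'])
def proj(f,P,T=None):
    T=np.array(f['cam_to_world']) if T is None else T
    p=(np.atleast_2d(P)-T[:3,3])@T[:3,:3]; u=p[:,:2]/p[:,2:]; r=(u**2).sum(1)[:,None]
    return u*(1+f['k1']*r)*[f['fx'],f['fy']]+[f['cx'],f['cy']]
def save(f,n): cv2.imwrite('pics/%s.png'%n,f['img'][:,:,::-1])
def down(yaw): # tool pointing down, tool y axis (closing) at angle yaw from world x
    z=np.array([0,0,-1.]);y=np.array([np.cos(yaw),np.sin(yaw),0]);x=np.cross(y,z)
    return R.from_matrix(np.c_[x,y,z]).as_rotvec()
E
python3 - <<'E'
from h import *
s=get_state();print({k:np.round(v,3) for k,v in s.items()})
np.set_printoptions(precision=4,suppress=True)
for c in('top','side'):
    f=grab_frame(c);save(f,c+'0')
    print(c,f['fx'],f['k1'],np.array(f['cam_to_world'])[:3,3],np.array(f['cam_to_world'])[:3,2])
    Z=dict(board=.0,corner=.012,block=0.,pipe_mid=.02,seat=.036,clip=0.)
    for n in Z:
        for r in tip_of(c,n)[:3]: print(n,'tip',round(r['score'],2),np.round(r['centre'],1),onz(f,r['centre'],Z[n])[0])
    for n in ('block','pipe','clip','mug','jar','hammer','brush','ring0'):
        for r in spot_in(c,n)[:4]: print(n,'spot',round(r['score'],2),np.round(r['centre'],1),onz(f,r['centre'],.02)[0])
E
```

```text
pics
{'clock': np.float64(0.0), 'q': array([ 1.155,  0.327, -0.194,  1.052,  0.   ,  1.437]), 'joint_velocities': array([-0.002,  0.   , -0.001,  0.   ,  0.   , -0.001]), 'tau': array([-2.0000e-03, -4.4339e+01,  2.6245e+01,  1.5000e-02, -0.0000e+00,
        0.0000e+00]), 'position': array([0.153, 0.528, 0.231]), 'eef_rot': array([-4.41e-01, -3.11e+00,  3.00e-03]), 'contact_force': array([ 0.097,  0.148, -0.559]), 'wrist_torque': array([-0.035, -0.052, -0.013]), 'grasp_force': np.float64(0.0), 'finger_gap': np.float64(1.001)}
top 435.88163923395797 0.0018300504164295579 [0.3443 0.0197 1.1633] [ 0.1538 -0.0309 -0.9876]
board tip 0.59 [226.8 178. ] [0.5719 0.2474 0.    ]
corner tip 0.9 [206.5 135.1] [0.6858 0.3068 0.012 ]
block tip 0.87 [317.1 224.9] [ 0.4526 -0.0002  0.    ]
block tip 0.67 [269.4 257.4] [0.3629 0.1229 0.    ]
block tip 0.61 [364.4 277.6] [ 0.3173 -0.129   0.    ]
pipe_mid tip 0.8 [226.7 176.3] [0.5725 0.244  0.02  ]
seat tip 0.9 [400.  192.3] [ 0.5423 -0.2157  0.036 ]
clip tip 0.64 [396.2 194.3] [ 0.5428 -0.2129  0.    ]
block spot 0.97 [268.2 256.2] [0.3656 0.1243 0.0
[... 1173 characters left out ...]
ock spot 0.9 [413.2 268.4] [ 0.709  -0.2234  0.02  ]
block spot 0.75 [290.1 218.2] [ 0.4583 -0.0074  0.02  ]
block spot 0.69 [234.  251.2] [ 0.3292 -0.1202  0.02  ]
pipe spot 0.73 [327.4 167.5] [0.5739 0.2328 0.02  ]
pipe spot 0.23 [357.4 269.4] [ 0.5923 -0.2128  0.02  ]
clip spot 0.55 [335.3 279.5] [ 0.5426 -0.2384  0.02  ]
mug spot 0.68 [393.1 189.4] [0.7343 0.0919 0.02  ]
mug spot 0.31 [335.5 273.9] [ 0.545  -0.2214  0.02  ]
jar spot 0.73 [348.2 224.9] [ 0.5948 -0.0523  0.02  ]
jar spot 0.66 [407.1 226.1] [ 0.732  -0.0741  0.02  ]
jar spot 0.26 [263.2 144.4] [0.3889 0.4073 0.02  ]
hammer spot 0.65 [260.1 148.3] [0.3796 0.3814 0.02  ]
brush spot 0.75 [256.2 354.5] [ 0.3846 -0.4126  0.02  ]
```

View pics/top0.png

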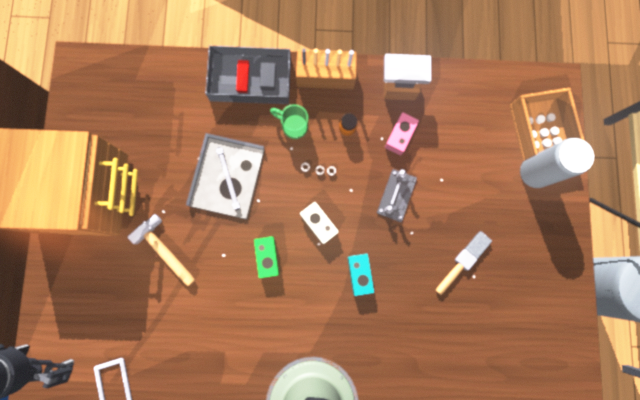

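View pics/side0.png

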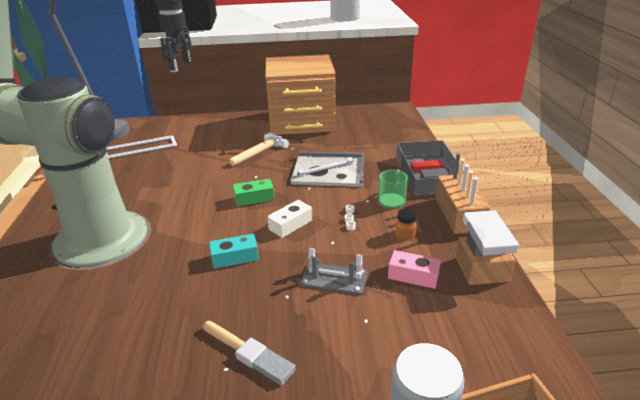

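The top view shows the white block at about (319,222). The board is around (227,178) with its corner at (207,135), the pipe lies across it, and the clip is at (397,195). The coloured bricks are decoys. Next I look from near with the wrist camera.

```bash
cat > look.py <<'E'
from h import *
np.set_printoptions(precision=4,suppress=True)
Z=dict(board=.0,corner=.012,block=0.,pipe_mid=.02,seat=.036,clip=0.)
def look(tag,xy,yaw,names,masks,z=.30):
    movep([xy[0],xy[1],z],down(yaw)); sleep(.2)
    s=get_state(); f=grab_frame('wrist'); save(f,tag); T=wristT(f,s)
    np.savez('pics/%s.npz'%tag,T=T,**{k:f[k] for k in('fx','fy','cx','cy','k1','img')})
    print(tag,s['clock'],'cam',T[:3,3],'axis',T[:3,2])
    for n in names:
        for r in tip_of('wrist',n)[:2]: print(n,'tip',round(r['score'],2),np.round(r['centre'],1),onz(f,r['centre'],Z[n],T)[0])
    for n,zz in masks:
        for r in silhouettes('wrist',n)[:2]:
            c=max(cv2.findContours(r['mask'].astype(np.uint8),0,1)[0],key=cv2.contourArea).reshape(-1,2)
            p=onz(f,c,zz,T)[:,:2]; (cx,w,a)=cv2.minAreaRect((p*1000).astype(np.float32))
            b=cv2.boxPoints((cx,w,a)); e=[b[1]-b[0],b[2]-b[1]]; e=e[0] if np.linalg.norm(e[0])>np.linalg.norm(e[1]) else e[1]
            print(n,'mask',round(r['score'],2),np.round(r['centre']),'rect',np.round(cx,1),np.round(w,1),'long yaw',round(float(np.arctan2(e[1],e[0])%np.pi),4))
E
python3 - <<'E'
from look import *
look('wb',(.54,.24),np.pi/2-.25,['board','corner','pipe_mid'],[('pipe',.02),('board',.012)])
look('wk',(.43,-.005),np.pi/2,['block'],[('block',.04)])
look('wc',(.52,-.21),np.pi/2,['seat','clip'],[('clip',.03)])
ims=[cv2.resize(cv2.imread('pics/%s.png'%t),(400,250)) for t in('wb','wk','wc')]
cv2.imwrite('pics/all.png',np.vstack([np.hstack(ims[:2]),np.hstack([ims[2],ims[2]*0])]))
E
```

```text
wb 3.475 cam [0.4688 0.2579 0.4427] axis [ 0.2763 -0.0708 -0.9585]
board tip 0.67 [326.3 191.1] [0.5795 0.2494 0.    ]
corner tip 0.58 [372.2 244.1] [0.6791 0.3001 0.012 ]
corner tip 0.45 [328.6 190.8] [0.5769 0.2531 0.012 ]
pipe_mid tip 0.62 [316.6 189.3] [0.5683 0.2365 0.02  ]
pipe mask 0.79 [317. 184.] rect [569.4 240.1] [178.9  19. ] long yaw 0.3323
pipe mask 0.21 [431.  29.] rect [389.9 408. ] [138.7  94.7] long yaw 0.7744
board mask 0.78 [327. 187.] rect [579. 248.] [164.5 205.8] long yaw 2.9517
wk 5.0167 cam [ 0.3577 -0.0051  0.4426] axis [ 0.2851 -0.0002 -0.9585]
block tip 0.96 [316.2 185.5] [ 0.4581 -0.0017  0.    ]
block tip 0.81 [406.2 123.1] [0.3653 0.1288 0.    ]
block mask 0.77 [412. 120.] rect [365.7 123.3] [101.  59.] long yaw 0.1625
block mask 0.66 [230.  92.] rect [ 326.2 -112.3] [100.2  56.3] long yaw 0.1767
wc 6.2667 cam [ 0.4469 -0.2093  0.4433] axis [ 0.2858 -0.0003 -0.9583]
seat tip 0.88 [311.6 187.1] [ 0.542  -0.2128  0.036 ]
seat tip 0.19 [627.4 266.8] [0.6673 0.2735 0.036 ]
clip mask 0.85 [312. 183.] rect [ 541.6 -215.7] [ 65.8 135.3] long yaw 2.8028
clip mask 0.58 [489. 292.] rect [722.6  77.3] [126.1  59.3] long yaw 0.9384
```

View pics/all.png

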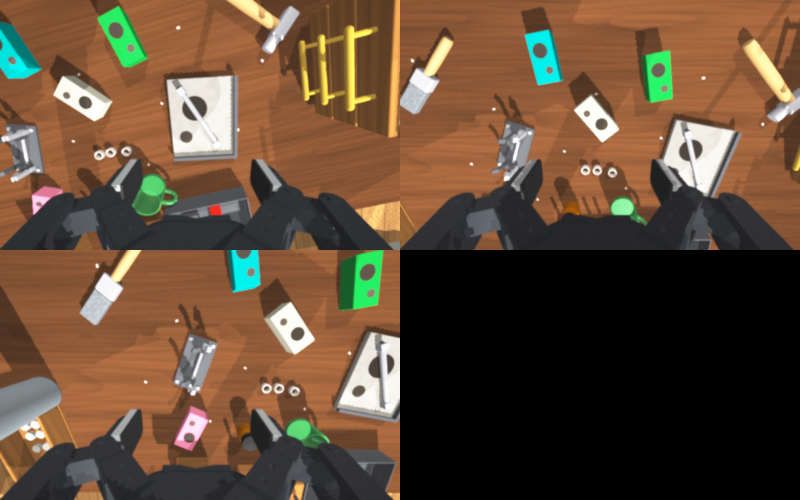

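The wrist views at 0.30 m show the board, pipe, white block and clip all clear of other things. Now closer looks with the tool aligned to each.

```bash
python3 - <<'E'
from look import *
h=np.pi/2
def at(x,y,yaw,back): return (x-back*np.cos(yaw),y-back*np.sin(yaw))
look('c2',at(.542,-.213,-.34,.02),h-.34,['seat','clip'],[('clip',.03)],.17)
look('k2',at(.456,-.005,.5,.02),h+.5,['block'],[('block',.04)],.17)
look('b2',at(.575,.247,-.19,.05),h-.19,['board','corner','pipe_mid'],[('pipe',.02),('board',.012)],.22)
ims=[cv2.imread('pics/%s.png'%t) for t in('c2','b2')]
cv2.imwrite('pics/c2c.png',cv2.resize(ims[0][60:360,120:520],(800,600),interpolation=cv2.INTER_CUBIC))
cv2.imwrite('pics/b2c.png',cv2.resize(ims[1][60:360,120:520],(800,600),interpolation=cv2.INTER_CUBIC))
E
```

```text
c2 7.25 cam [ 0.4554 -0.1836  0.3147] axis [ 0.2726 -0.0977 -0.9572]
seat tip 0.85 [314.8 210.4] [ 0.5405 -0.2131  0.036 ]
clip tip 0.95 [319.6 202.4] [ 0.5444 -0.2087  0.    ]
clip mask 0.65 [317. 200.] rect [ 544.9 -215. ] [ 65.3 143. ] long yaw 2.8163
k2 8.5 cam [ 0.3752 -0.0509  0.3127] axis [ 0.2513  0.1351 -0.9584]
block tip 0.72 [ 58.8 297.8] [ 0.7108 -0.2252  0.    ]
block tip 0.63 [464.1 189.6] [0.3634 0.1292 0.    ]
block mask 0.97 [273.  46.] rect [ 338.6 -111.5] [78.6 54.5] long yaw 0.1856
block mask 0.96 [ 44. 307.] rect [ 691.6 -214.3] [ 50.5 139.9] long yaw 2.7013
b2 9.9667 cam [0.4544 0.2684 0.3627] axis [ 0.2797 -0.0553 -0.9585]
board tip 0.79 [313.2 217.8] [0.5773 0.2432 0.    ]
corner tip 0.69 [140.1 266. ] [0.5957 0.0053 0.012 ]
corner tip 0.68 [370.3 280.9] [0.6764 0.3024 0.012 ]
pipe_mid tip 0.59 [307.3 216.4] [0.5674 0.2378 0.02  ]
pipe mask 0.95 [308. 210.] rect [569.6 240. ] [179.8  18.5] long yaw 0.3405
board mask 0.88 [318. 212.] rect [579.8 247.7] [163.4 206.2] long yaw 2.9488
```

View pics/c2c.png

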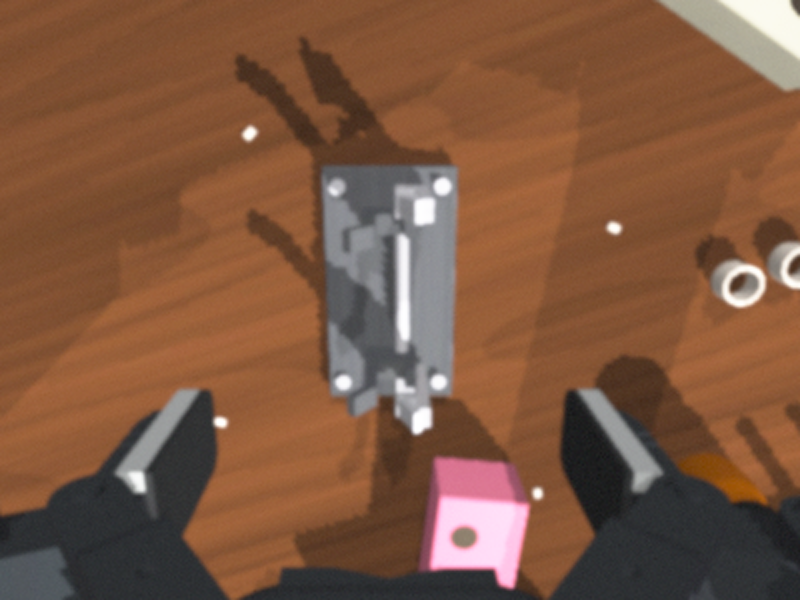

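View pics/b2c.png

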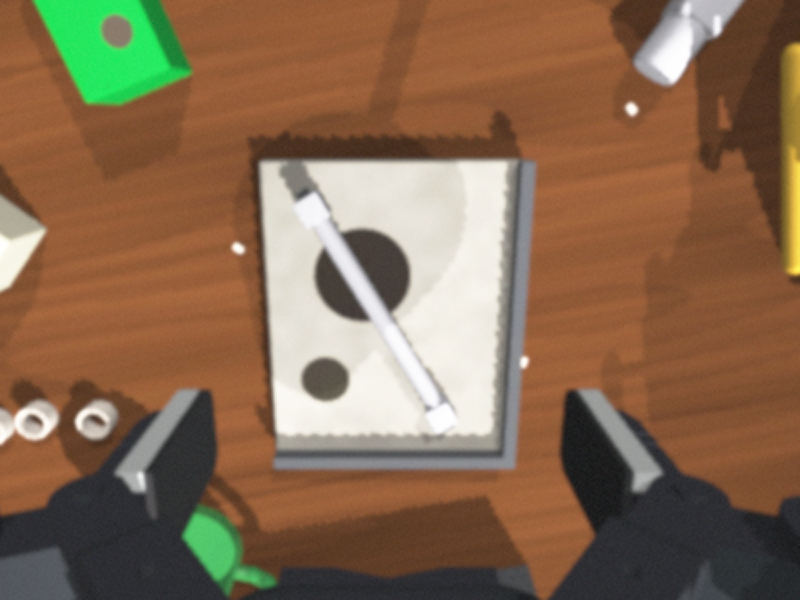

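The clip crop shows base corners at (281,143), (349,143), (346,258) and (285,258) in full pixels. The board crop shows the strips' outer corner at (377,294), the long strip's end at (388,140) and the short strip's end at (257,294). The pipe is clear of both strips.

```bash
python3 - <<'E'
import sys
from h import *
np.set_printoptions(precision=4,suppress=True)
def L(t): 
    d=np.load('pics/%s.npz'%t); return d,d['T']
d,T=L('c2'); p=onz(d,[[281,143.5],[349,143.5],[346,258],[285.5,258]],.008,T)[:,:2]
print('clip',p.tolist(),p.mean(0),[np.linalg.norm(p[i]-p[i-1]) for i in range(4)])
for a,b in((0,3),(1,2)): v=p[b]-p[a]; print('yaw',np.arctan2(v[1],v[0]))
d,T=L('b2'); p=onz(d,[[388,140],[377.5,294],[257.5,294]],.022,T)[:,:2]
print('board',p, 'len',np.linalg.norm(p[0]-p[1]),np.linalg.norm(p[2]-p[1]),'yaw',np.arctan2(*(p[1]-p[0])[::-1]),np.arctan2(*(p[1]-p[2])[::-1])-np.pi/2)
y=np.arctan2(*(p[1]-p[0])[::-1]); ex=np.array([np.cos(y),np.sin(y)]);ey=np.array([-ex[1],ex[0]]); print('inner corner',p[1]-.008*(ex+ey))
for t in('k2','wk','c2','wc'):
    d,T=L(t); im=d['img']; g=cv2.cvtColor(im,cv2.COLOR_RGB2HSV)
    m=((g[:,:,1]<60)&(g[:,:,2]>190)).astype(np.uint8)
    q=proj(d,[.456,-.005,.04],T)[0]
    n,lab,st,_=cv2.connectedComponentsWithStats(m)
    m=cv2.morphologyEx(m,cv2.MORPH_OPEN,np.ones((3,3)))
    for c in cv2.findContours(m,0,1)[0]:
        if cv2.contourArea(c)<300: continue
        P=onz(d,c.reshape(-1,2),.04,T)[:,:2]
        cx,w,a=cv2.minAreaRect((P*1000).astype(np.float32))
        if np.hypot(cx[0]-456,cx[1]+5)<40:
            b=cv2.boxPoints((cx,w,a)); e=max(b[1]-b[0],b[2]-b[1],key=np.linalg.norm)
            print(t,'block',np.round(cx,1),np.round(w,1),np.arctan2(e[1],e[0])%np.pi)
E
```

```text
clip [[0.4693659255134247, -0.22472250993053458], [0.4926911363023919, -0.15888546596251193], [0.6155450271900265, -0.20132538375811115], [0.5922311781330718, -0.2672284835442381]] [ 0.5425 -0.213 ] [np.float64(0.13001010766143745), np.float64(0.06984684543196708), np.float64(0.12997778705889723), np.float64(0.06990532253892169)]
yaw -0.3330676305156387
yaw -0.33261593024979375
board [[0.4944 0.3461]
 [0.6914 0.3081]
 [0.6609 0.1513]] len 0.20064588192573432 0.15974074974184396 yaw -0.19038288664826566 -0.19218249283041833
inner corner [0.6821 0.3018]
k2 block [457.3  -4.4] [100.   50.6] 0.6902463
wk block [457.   -3.7] [100.5  52.6] 0.69455487
c2 block [458.4  -5.2] [98.8 50.4] 0.69319415
wc block [460.4  -8.5] [101.1  59.1] 0.69312185
```

```bash
python3 - <<'E'
from h import *
np.set_printoptions(precision=4,suppress=True)
d=np.load('pics/b2.npz'); p=onz(d,[[276,164],[340.5,268.5]],.027,d['T'])[:,:2]; m=p.mean(0);v=p[1]-p[0]
print('pipe',m,np.linalg.norm(v),np.arctan2(v[1],v[0]))
assert np.linalg.norm(m-[.5695,.240])<.005
yaw=.336; r=down(yaw+np.pi/2)
movep([*m,.10],r); move_l([*m,.0145],.12)
grab(60); s=get_state();print(s['finger_gap'],s['grasp_force'],s['contact_force'],s['clock'])
move_l([*m,.16],.15)
s=get_state();f=grab_frame('wrist');T=wristT(f,s);save(f,'p3')
np.savez('pics/p3.npz',T=T,**{k:f[k] for k in('fx','fy','cx','cy','k1','img')})
print(s['finger_gap'],s['grasp_force'],s['position'],s['clock'])
c,si=np.cos(yaw),np.sin(yaw)
for k in(-77,0,77): print(k,proj(f,[m[0]+c*k/1e3,m[1]+si*k/1e3,.1655],T))
E
```

```text
pipe [0.569  0.2409] 0.15431901856877925 0.3324591085616238
0.11004524883852729 58.623247146606445 [-0.6156  0.1126  3.3811] 12.4167
0.10847300027196012 58.551841378211975 [0.5682 0.2407 0.1589] 13.5333
-77 [[315.2079 110.3682]]
0 [[315.1764 266.9723]]
77 [[315.1538 384.297 ]]
```

View pics/p3.png

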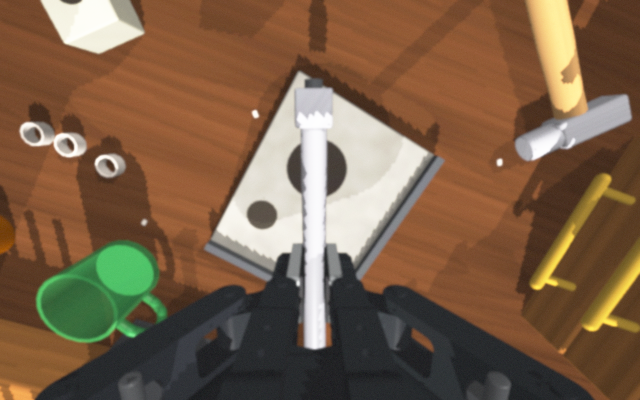

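The pipe is held centrally and level: its nut shows at (314,107), against a predicted (315,110). Next I insert it into the clip.

```bash
python3 - <<'E'
from h import *
np.set_printoptions(precision=4,suppress=True)
c=np.array([.5425,-.213]); r=down(-.333+np.pi/2)
s=get_state();move_l([*s['position'][:2],.20],.2)
movep([*c,.20],r); move_l([*c,.085],.15); sleep(.2)
s=get_state();print(s['position'],s['clock'],s['contact_force']); f0=s['contact_force']
for z in (.06,.05,.042,.036,.031,.029):
    hit=move_l([*c,z],.04,until_force=45); s=get_state()
    print(z,hit,s['position'],s['contact_force']-f0,s['finger_gap'])
    if hit: break
print(s['clock'])
f=grab_frame('side');save(f,'s4');
p=proj(f,[[*c,.036]])[0].astype(int);print(p)
cv2.imwrite('pics/s4c.png',cv2.resize(f['img'][p[1]-60:p[1]+40,p[0]-70:p[0]+70,::-1],(784,560),interpolation=cv2.INTER_CUBIC))
E
```

```text
[ 0.5432 -0.2134  0.0861] 16.7167 [-0.5636  0.1987 -1.7694]
0.06 False [ 0.5426 -0.213   0.06  ] [ 0.4545 -0.2627  0.9055] 0.11405822204259321
0.05 False [ 0.5422 -0.2129  0.0497] [ 0.543  -0.1871  1.0374] 0.11068128159245146
0.042 False [ 0.5428 -0.2139  0.042 ] [ 0.4911 -3.5895  1.1575] 0.11037349519489935
0.036 False [ 0.5418 -0.2126  0.0351] [ 0.9138 -3.5659 -3.5751] 0.10703931407118225
0.031 False [ 0.5425 -0.2122  0.0308] [ 0.2449 -0.4353  1.0853] 0.10877164660719822
0.029 False [ 0.5425 -0.2122  0.0305] [-3.5371  2.6408 15.8253] 0.10824640913070374
19.0667
[333 265]
```

View pics/s4c.png

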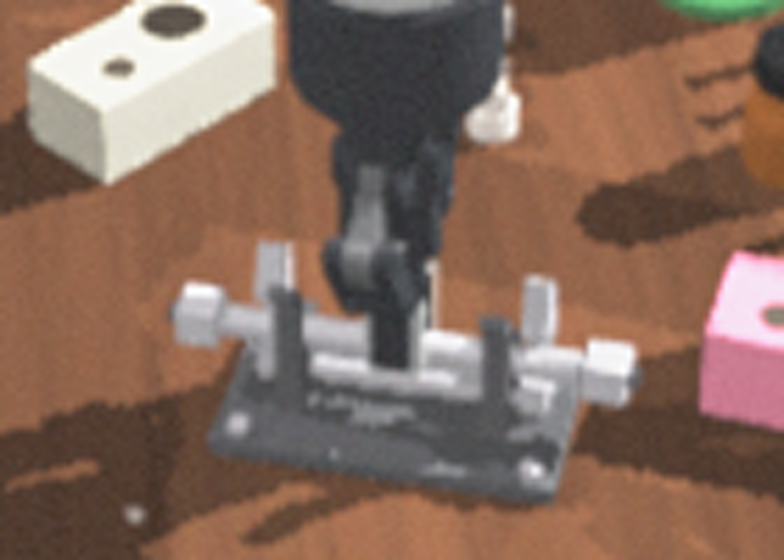

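The pipe is seated: the push force dropped as the jaw snapped shut, then rose to 16 N on the slot floor at TCP z = 30.5 mm, and in the picture the pipe lies low in both forks with the nuts outside. I release it, check, and take the block with the fingertips high enough to clear the strip.

```bash
python3 - <<'E'
from h import *
np.set_printoptions(precision=4,suppress=True)
c=np.array([.5425,-.213]); h=np.pi/2
let_go(); move_l([*c,.16],.15)
b=np.array([.4573,-.0044]); yaw=.691; r=down(yaw+h)
movep([*b,.16],r); f=grab_frame('side')
p=proj(f,[[*c,.036]])[0].astype(int)
cv2.imwrite('pics/s5c.png',cv2.resize(f['img'][p[1]-60:p[1]+40,p[0]-70:p[0]+70,::-1],(784,560),interpolation=cv2.INTER_CUBIC))
print(move_l([*b,.017],.1,until_force=15)); grab(40); s=get_state();print(s['finger_gap'],s['grasp_force'],s['contact_force'],s['clock'])
f0=s['contact_force'];move_l([*b,.10],.12);sleep(.2)
s=get_state();print(s['position'],s['finger_gap'],s['contact_force']-f0,s['clock'])
f=grab_frame('wrist');T=wristT(f,s);save(f,'k6')
np.savez('pics/k6.npz',T=T,**{k:f[k] for k in('fx','fy','cx','cy','k1','img')})
P=s['position'];ez=[np.cos(yaw),np.sin(yaw)];ey=[-ez[1],ez[0]]
for a,e in((-50,-25),(-50,25),(50,-25)): print(proj(f,[P[0]+(a*ez[0]+e*ey[0])/1e3,P[1]+(a*ez[1]+e*ey[1])/1e3,P[2]-.017+.04],T)[0])
E
```

```text
False
0.5791305114881298 41.98083579540253 [-0.5074  1.4429  4.9927] 23.825
[ 0.4566 -0.0043  0.0992] 0.5756047992070223 [  0.3525  -1.3324 -10.0821] 24.8667
[254.4905 176.4   ]
[375.308  176.2638]
[265.9179 369.7221]
```

View pics/s5c.png

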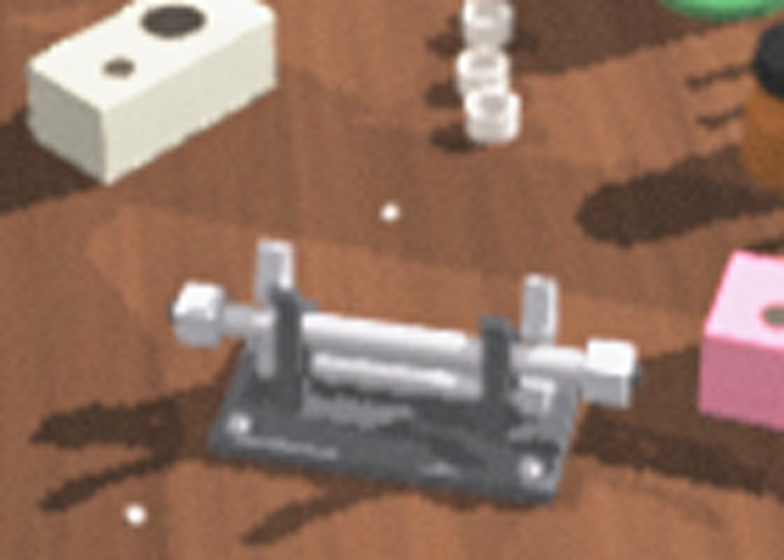

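View pics/k6.png

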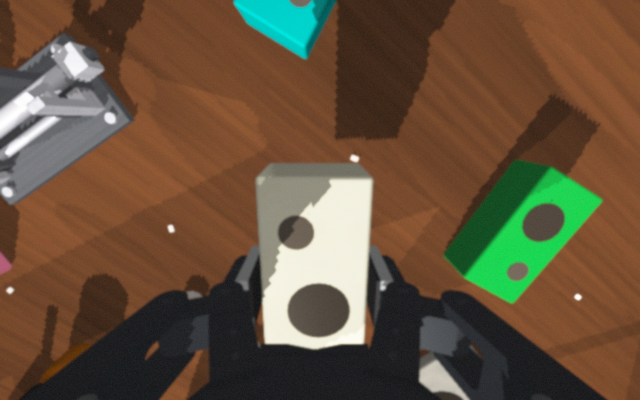

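The pipe stayed home under both noses, with the jaw upright. The block is held square: its end edge is at row 179, against a predicted 176. Now I place it, first offset from the strips, then sliding gently into both.

```bash
python3 - <<'E'
from h import *
np.set_printoptions(precision=4,suppress=True)
h=np.pi/2;yaw=-.191;ex=np.array([np.cos(yaw),np.sin(yaw)]);ey=np.array([-ex[1],ex[0]]);C=np.array([.6821,.3018])
r=down(yaw+h)
def bf(): s=get_state();d=s['position'][:2]-C;return np.array([d@ex,d@ey,s['position'][2]])*1e3,s
def w(x,y): return C+ex*x+ey*y
s=get_state();move_l([*s['position'][:2],.15],.2)
t=w(-.058,-.032)
movep([*t,.15],r); move_l([*t,.04],.12); move_l([*t,.033],.03); sleep(.3)
print('low',move_l([*t,.026],.01,until_force=3)); p,s=bf();print(p,s['contact_force']); z0=s['position'][2]
move_l([*t,z0+.0015],.02); sleep(.2)
f0=get_state()['contact_force']
print('y',move_l([*w(-.058,-.018),z0+.0015],.015,until_force=5)); p,s=bf();print(p,s['contact_force']-f0)
y=p[1]/1e3
print('x',move_l([*w(-.042,y),z0+.0015],.015,until_force=5)); p,s=bf();print(p,s['contact_force']-f0,s['clock'])
f=grab_frame('wrist');save(f,'b7')
E
```

```text
low True
[-57.8911 -31.9411  29.4829] [-0.3472  0.0997  6.6073]
y True
[-58.9502 -25.0692  29.8089] [-0.7138 -0.8543  1.4841]
x True
[-59.0699 -25.0871  29.6145] [-1.9696 -0.7008  8.4398] 30.15
```

View pics/b7.png

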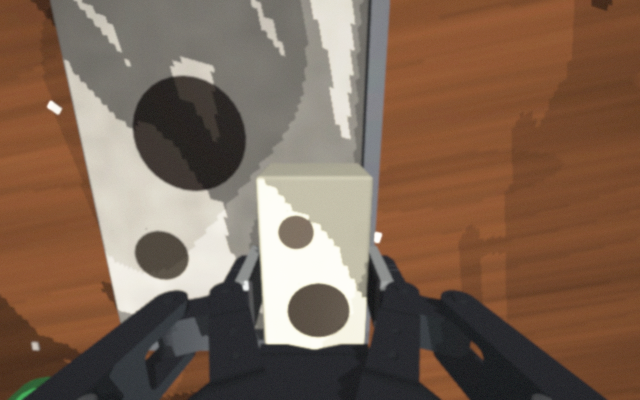

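The block sits just against the long strip (y = -25.1 mm as expected). The x stop was only vertical contact with the board, so I raise a little and continue.

```bash
cat > b.py <<'E'
from h import *
np.set_printoptions(precision=4,suppress=True)
h=np.pi/2;yaw=-.191;ex=np.array([np.cos(yaw),np.sin(yaw)]);ey=np.array([-ex[1],ex[0]]);C=np.array([.6821,.3018])
r=down(yaw+h)
def bf(): s=get_state();d=s['position'][:2]-C;F=s['contact_force'];return np.array([d@ex,d@ey,s['position'][2]])*1e3,np.array([F[:2]@ex,F[:2]@ey,F[2]])
def w(x,y): return C+ex*x+ey*y
E
python3 - <<'E'
from b import *
p,F=bf(); z=.0325; x,y=-.0585,-.0256
move_l([*w(x,y),z],.02); sleep(.3)
p,F0=bf();print(p,F0)
while x<-.044:
    x+=.001; move_l([*w(x,y),z],.015); p,F=bf(); print(p,F-F0)
    if F[0]-F0[0]<-5 and x>-.054: break
print(get_state()['clock'])
E
```

```text
[-58.7152 -25.7004  32.2028] [ 0.3443 -0.0896 -3.4895]
[-57.3825 -25.5617  32.524 ] [-0.8633  0.2615 -0.9241]
[-56.3911 -25.5751  32.5505] [-0.9009  0.2039 -0.2993]
[-55.4255 -25.5873  32.5165] [-0.9684  0.2526  0.081 ]
[-54.4051 -25.584   32.4862] [-0.6176 -0.3035 -0.2569]
[-53.3983 -25.5774  32.5267] [ 0.2582 -0.0711 -0.0928]
[-52.4308 -25.5995  32.4919] [ 0.3678  0.2161 -0.2333]
[-51.4209 -25.5849  32.5024] [-0.7103  0.0469 -0.0741]
[-50.9082 -25.6268  32.3754] [-2.0499  1.4748  1.2648]
[-50.8249 -25.6092  32.2359] [-5.1886  0.0583  1.8272]
33.1083
```

```bash
python3 - <<'E'
from b import *
x,y=-.0504,-.0256
sleep(.1); _,F0=bf()
while y<-.0225:
    y+=.0005; move_l([*w(x,y),.0325],.015); p,F=bf(); print('y',p,F-F0)
    if F[1]-F0[1]<-4: break
z=.0325; _,F0=bf()
while z>.0285:
    z-=.0005; move_l([*w(x,y),z],.01); p,F=bf(); print('z',p,F-F0)
    if F[2]-F0[2]>5: break
sleep(.2); print(bf()); let_go(); print(get_state()['clock'])
p=get_state()['position']; move_l([p[0],p[1],.12],.12)
t=w(-.11,-.03); movep([*t,.2],r); sleep(.2)
s=get_state(); f=grab_frame('wrist'); T=wristT(f,s); save(f,'b8')
q=proj(f,[*w(-.05,-.025),.05],T if 0 else T)[0]; print('expected block centre px',q)
x0=int(np.clip(q[0]-133,0,373)); y0=int(np.clip(q[1]-100,0,200))
cv2.imwrite('pics/b8c.png',cv2.resize(f['img'][y0:y0+200,x0:x0+267,::-1],(800,600),interpolation=cv2.INTER_CUBIC))
for v in([-.1,0],[-.1,-.05],[0,-.05],[0,0]): print((proj(f,[*w(*v),.052],T)[0]-[x0,y0])*3)
print(s['clock'])
E
```

```text
y [-50.8433 -25.3244  32.2724] [ 1.1202 -0.1704 -1.2553]
y [-50.809  -25.0364  32.2405] [ 0.3559 -1.5543 -1.9709]
y [-50.8393 -24.5959  32.1864] [ 0.955  -2.6705 -1.9177]
y [-50.8216 -24.554   32.1842] [ 1.0372 -2.6758 -0.645 ]
y [-50.8262 -24.5584  32.1939] [ 1.3248 -4.3784 -0.5131]
z [-50.8762 -24.5278  31.9521] [-2.24   -0.2778  1.9609]
z [-50.8932 -24.5263  31.6738] [-2.8927 -0.7309  3.9059]
z [-50.8708 -24.567   31.294 ] [-2.0028 -1.1534  3.1585]
z [-50.8732 -24.5512  30.8403] [-2.3926 -0.0794  3.6215]
z [-50.897  -24.5584  30.3621] [-1.8359 -1.9743  3.3487]
z [-50.9426 -24.5629  29.9409] [-3.5053 -1.2085  3.8559]
z [-50.9968 -24.5855  29.798 ] [-3.8096 -2.5821  6.36  ]
(array([-50.9673, -24.5686,  29.823 ]), array([-8.4352, -7.2833,  5.2213]))
36.8583
expected block centre px [320.2934 246.4748]
[473.8951 169.2091]
[327.4409 169.3596]
[332.454  426.7358]
[466.3277 426.6936]
38.45
```

View pics/b8c.png

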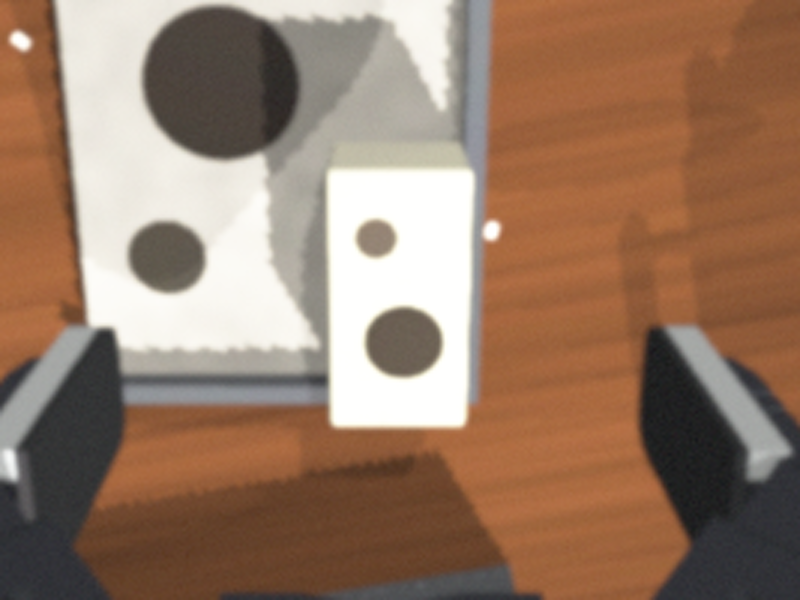

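The crop shows the block square in the corner. Its upper edges at columns 328 and 473 and rows 169 and 426 match the prediction for a perfect fit within about 1 px, and the arm is clear of it.

```bash
python3 -c "
from cell import *
print(sign_off())"
```

```text
the job is handed in; nothing more can be done
None
```

The job is handed in: the steel pipe is pressed home under the jaw in the clip, and the white block sits snug in the corner against both strips, at 38.5 s of the 67 s allowed; the judge's verdict was not shown.

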